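# Shut the drying oven and gather the grinding media in the tray's pouring corner

### The arm

A 6-joint arm with a two-finger parallel gripper is mounted at the origin on the work surface. World frame = base frame: x ahead of the robot, y to its left, z up, the work surface at z = 0. Lengths are in m, angles in rad, forces in N, time in s.
With the tool pointing down it reaches from about 0.35 to 0.775 m from the base axis. Payload 7.3 kg.
Tool frame: the origin (TCP) lies where the fingers leave the gripper's body, on its centre line; the fingertips stand 66 mm ahead of it and the grasp point (between the pads) lies 47 mm ahead of it; z points along the fingers, y is the line along which they close (so a half turn about z gives the same grasp; the last joint's range is limited). The gripper opens to 92 mm and grips with 3 to 60 N. Pads are 19 mm wide; open, the fingers measure 130 mm over their backs; the gripper's body (75 mm by 190 mm) begins 47 mm behind the grasp point.
Start: joints at [1.15, 0.342, 1.524, -0, 1.275, -0.146], TCP at [0.142, 0.505, 0.292] pointing down, gripper open.
Joint ranges: [-2.53, 2.53], [-0.77, 2.02], [0.04, 2.7], [-1, 4.14], [0.28, 2.66], [-3.11, 3.11]. Speed limits (rad/s): [2.57, 2.57, 3.14, 3.14, 3.14, 3.14].

### API

Orientations are given as [roll, pitch, yaw] about the fixed x, y, z axes, in that order (R = Rz(yaw) Ry(pitch) Rx(roll)).
In Python, from station import arm gives the robot as it stands.
- The arm moves only by the tool jog_arm, never from a script. Its argument "moves" is text: rows parted by semicolons, each of 5 numbers parted by spaces: the shift along the world's x, y, z in cm, then the turn about the world's z in rad, then the opening, from -1 (shut) to 1 (fully open). A call has 1 to 8 rows; each row shifts and turns the commanded pose from where the row before left it; what a row does not reach is not made up. A row lasts 1/8 s, in which the tool goes at most 62.5 mm and 10.7 degrees, less where a joint would pass 70% of its speed; a pose out of reach is approached as far as the arm can. A call is refused whole if a number of a shift passes 6.25 or a number of a turn 0.188, either way. A call with a gripper value outside its range is refused whole. The fingers move at their own pace and stop on an object; the grip force is fixed at half the most. Time passes only in rows, so rows that do not move let the fingers close. It gives the time, the measured TCP pose, the force, the opening and the grip force at its end, in the units of the state.
- arm.sense(): the state, without advancing time (a new reading comes with each control period).
- arm.get_image(name): name is "scene" or "top" or "wrist"; returns (picture, depth): 420x560x3 uint8, blue, green, red; 420x560 float32, m along the optical axis (not along the pixel's ray), 0 where there is no reading.
- arm.camera_params(name): a dict with "fov_y" (degrees; the focal length in pixels is half the picture's height over the tangent of half this angle, whatever the lens; pixels are square), "cx", "cy" (the principal point, pixels), "cam_to_world" (4x4, takes a point from camera to world coordinates). Camera axes: x right, y up, looking along -z (the intrinsics and any distortion apply to the point x, -y, -z); pixel columns grow to the right and rows downward; lengths in m; the calibration is good to about 2 mm. A picture is of the moment at which its call begins: read the wrist's pose just before it. camera_params takes no time and is no camera call; for the wrist camera it gives the pose at the moment of the call.
- arm.job_done(): hands the job in; it is judged then, once.
The state is a dict: "clock": time; "q": joint angles; "joint_velocities": joint speeds; "joint_efforts": joint torques, N m; "tcp_pos": TCP position; "orientation": TCP orientation; "contact_force": force on the tool from outside, world axes, zero at the start; "wrist_torque": the same for the moment, N m; "grip_width": finger opening in m; "finger_force": force on a finger pad.
Only numpy, scipy, OpenCV 4.12 (cv2) and the standard library are available. Lean on these libraries where they do the work, as an engineer would, in place of code of your own. Each camera call takes 0.05 s, during which the arm holds its last target. There are 200 camera calls.

### The job

The tray of freshly dried grinding cylinders has just come out of the drying oven. Push the oven's drop-down door up until it is fully shut, without slamming it; then grip the tray's rim at the corner opposite the pouring spout and lift that corner, leaving the spout corner resting on the bench, until all six cylinders have slid down together into the spout corner. Finish still holding the tray up at that steep tilt, so that they can be counted and tipped out; spill none and leave the other glassware and equipment alone.

Things in the scene. Friction and masses are not known exactly. Their poses are not given: they have to be found in the camera images.
- oven: yellow bench drying oven, 280 deep x 380 wide x 250 mm high, fixed to the bench on the robot's right. Origin: centre of its underside; its own -x axis points out of its front (roughly to the robot's left, +y of the world), z up. It has black controls beside the door, on the +y side of its front
- door_hinge (a point): middle of the oven door's hinge line: 150 mm in front of the oven's origin (own x -150), at own y -33, 50 mm above the bench. Fixed to the oven, same axes: the hinge line runs along y, -x is outwards
- door_handle (a point): middle of the door's handle: a level steel bar 14 mm thick and 180 mm long, parallel to the hinge. It is 148 mm up the door from the hinge and 44 mm out from the door's mid-plane (28 mm free gap between bar and door). The door, dark steel with an amber window, is 268 wide x 170 high x 18 mm thick; hinge and door mid-plane coincide
- door (a joint): angle of the oven door, rad: 0 fully shut and upright; grows as the top swings out and down (to 1.35). It starts part open. Counterbalanced: it stays where it is left and a push of a few newtons at the handle moves it; no latch
- tray_center (a point): centre of the loose teal tray, 20 mm above its underside, z up. 200 (own x) x 150 (own y) x 40 mm high, walls and floor 4 mm, 0.26 to 0.40 kg. Corners cut at 45 degrees (30 mm off each side: 42 mm walls, outer faces 102.5 mm from the centre). Top rim 5 mm deep, 10 mm wide from wall's inner face to outer edge. Slippery inside: cylinders slide freely at 20 degrees and more
- tray_spout (a point): pouring corner of the tray, the cut corner towards own +x +y: its wall is 30 mm high with a lip flared outwards above it. The point is on the tray's floor (4 mm above the underside) at own x +82, y +57 mm, 4 mm inside the middle of the cut corner's outer face, which faces along own x=y. Same axes as the tray
- tray_grip (a point): middle of the rim at the opposite cut corner (own x -84, y -59 mm), 35 mm above the tray's underside; rim and wall there can be pinched across, one finger inside and one outside, 10 mm wide, 42 mm long. Same axes as the tray
- media0_center (a point): centre of white ceramic grinding cylinder 1 of 6, 20 mm in diameter and 20 mm long, 23 g, loose in the tray, starts standing on end
- media1_center (a point): centre of white ceramic grinding cylinder 2 of 6, 20 mm in diameter and 20 mm long, 23 g, loose in the tray, starts lying on its side
- media2_center (a point): centre of white ceramic grinding cylinder 3 of 6, 20 mm in diameter and 20 mm long, 23 g, loose in the tray, starts standing on end
- media3_center (a point): centre of white ceramic grinding cylinder 4 of 6, 20 mm in diameter and 20 mm long, 23 g, loose in the tray, starts lying on its side
- media4_center (a point): centre of white ceramic grinding cylinder 5 of 6, 20 mm in diameter and 20 mm long, 23 g, loose in the tray, starts standing on end
- media5_center (a point): centre of white ceramic grinding cylinder 6 of 6, 20 mm in diameter and 20 mm long, 23 g, loose in the tray, starts lying on its side
- beaker: bystander: glass beaker 68 mm across, 95 mm high, standing beside the tray. Origin under its centre
- flask: bystander: stoppered round-bottomed flask on a cork ring, 112 mm across, 200 mm high. Origin under its centre
- wash_bottle: bystander: white wash bottle with red cap and bent spout, 72 mm across, 215 mm high; the spout reaches 75 mm out along own -x. Origin under its centre
- jar: bystander: amber jar, 68 mm across, 95 mm high. Origin under its centre
- pen: bystander: marker pen lying on the bench, 130 mm long along own x, 19 mm thick. Origin under its middle
Things that resemble listed ones, but are neither listed nor needed, are in the scene too. Of the things that look like the part that bears tray_center, take the one that is farthest from the robot's base at the start.

How it is judged:
On the way, in this order (a step that is already met when the one before it is completed fails the run):
1. the oven door is fully shut (under 0.03 rad) (value of joint door below 0.03 rad), for 0.2 s.
2. the tray is gripped and its grip corner lifted (tilt over 0.12 rad) with the door still shut (contact force between the fingers and tray above 1 N and angle between tray_center's own z axis and vertical above 0.12 rad and value of joint door below 0.04 rad), for 0.1 s.
At the end, for the whole second after the job is handed in: door shut (under 0.04 rad); fingers hold the tray (over 1 N, within 60 mm of the grip corner), still, tilted 0.26 to 0.85 rad, spout corner on the bench (under 25 mm), grip corner over 80 mm up; all six cylinders at rest in it within 90 mm of the spout; nothing else carries it (value of joint door below 0.04 rad and contact force between the fingers and tray above 1 N and distance between the grasp point and tray_grip below 0.06 m and angle between tray_center's own z axis and vertical between 0.26 and 0.85 rad and height (world z) of tray_spout below 0.025 m and height (world z) of tray_grip above 0.08 m and distance between each of media0_center, media1_center, media2_center, media3_center, media4_center, media5_center and tray_spout below 0.09 m and z of each of media0_center, media1_center, media2_center, media3_center, media4_center, media5_center in the frame of tray_center below 0.03 m and linear speed of each of media0, media1, media2, media3, media4, media5, tray below 0.02 m/s and contact force between tray and oven below 0.2 N and contact force between tray and beaker below 0.2 N and contact force between tray and flask below 0.2 N and contact force between tray and wash_bottle below 0.2 N and contact force between tray and jar below 0.2 N and contact force between tray and pen below 0.2 N); the arm keeps its last pose, push and grip.
It fails at once if a grinding cylinder leaves the tray ((x of media0_center in the frame of tray_center above 0.105 m or x of media0_center in the frame of tray_center below -0.105 m or y of media0_center in the frame of tray_center above 0.08 m or y of media0_center in the frame of tray_center below -0.08 m or z of media0_center in the frame of tray_center above 0.05 m) or (x of media1_center in the frame of tray_center above 0.105 m or x of media1_center in the frame of tray_center below -0.105 m or y of media1_center in the frame of tray_center above 0.08 m or y of media1_center in the frame of tray_center below -0.08 m or z of media1_center in the frame of tray_center above 0.05 m) or (x of media2_center in the frame of tray_center above 0.105 m or x of media2_center in the frame of tray_center below -0.105 m or y of media2_center in the frame of tray_center above 0.08 m or y of media2_center in the frame of tray_center below -0.08 m or z of media2_center in the frame of tray_center above 0.05 m) or (x of media3_center in the frame of tray_center above 0.105 m or x of media3_center in the frame of tray_center below -0.105 m or y of media3_center in the frame of tray_center above 0.08 m or y of media3_center in the frame of tray_center below -0.08 m or z of media3_center in the frame of tray_center above 0.05 m) or (x of media4_center in the frame of tray_center above 0.105 m or x of media4_center in the frame of tray_center below -0.105 m or y of media4_center in the frame of tray_center above 0.08 m or y of media4_center in the frame of tray_center below -0.08 m or z of media4_center in the frame of tray_center above 0.05 m) or (x of media5_center in the frame of tray_center above 0.105 m or x of media5_center in the frame of tray_center below -0.105 m or y of media5_center in the frame of tray_center above 0.08 m or y of media5_center in the frame of tray_center below -0.08 m or z of media5_center in the frame of tray_center above 0.05 m)).
It fails at once if the oven door is slammed (faster than 2 rad/s in its last 0.1 rad) (value of joint door below 0.1 rad and velocity of joint door below -2 rad/s).
It fails at once if a bystander is shifted more than 30 mm or tipped over (distance of any of beaker, flask, wash_bottle, jar, pen from where it was at the start of the episode above 0.03 m or angle between any of beaker, flask, wash_bottle, jar, pen's own z axis and vertical above 0.5 rad).
It also fails if it takes over 54 s, if anything falls off the work surface, if the arm or the gripper's body presses on something with over 40 N, if the wrist force passes 120 N, or if a joint passes its speed limit or range.

## Working session

There is one attempt and no reset: what is moved stays moved. The work goes in short steps, Python scripts to look and compute and a tool call to move; the robot and the scene stay as the last step left them, time stands still between calls to the robot, and variables do not carry over. Pictures are saved under pics/ and viewed, at most 10 in all, crops included, and the job is handed in when it is done.

Besides the shell and the picture viewer there is one more tool, called after "Request:" by a JSON object that holds its "method" and its "body". jog_arm: Moves the arm, as the interface text tells. Its arguments: {"type":"object","properties":{"moves":{"type":"string"}},"required":["moves"]}

```bash
mkdir -p pics
cat > h.py <<'E'
import numpy as np,cv2
from station import arm
def grab(n):
    p=arm.camera_params(n); im,d=arm.get_image(n)
    return np.array(im),np.array(d),p
def world(d,p):
    f=210/np.tan(np.radians(p["fov_y"])/2)
    v,u=np.mgrid[0:420,0:560]
    P=np.stack([(u-p["cx"])/f*d,-(v-p["cy"])/f*d,-d,np.ones_like(d)],-1)
    return (P@np.array(p["cam_to_world"]).T)[...,:3]
E
python3 - <<'E'
from h import *
for n in("scene","top"):
    im,d,p=grab(n); np.savez(f"{n}.npz",im=im,d=d,W=world(d,p)); cv2.imwrite(f"pics/{n}0.png",im)
    print({k:v for k,v in p.items()})
print(arm.sense())
E
```

```text
{'fov_y': 48.25880100723285, 'cx': 280.4924726768307, 'cy': 215.62851324006522, 'cam_to_world': array([[ 0.75281192, -0.44524316,  0.48480176,  1.11046653],
       [ 0.65805508,  0.5263289 , -0.53846208, -0.68217583],
       [-0.01541862,  0.72438693,  0.68922118,  1.02489364],
       [ 0.        ,  0.        ,  0.        ,  1.        ]])}
{'fov_y': 52.34706472027259, 'cx': 275.0746671969037, 'cy': 207.1522776296518, 'cam_to_world': array([[ 0.00258206,  0.9852355 , -0.17118513,  0.22002677],
       [-0.99994317,  0.00431455,  0.00974927,  0.01322436],
       [ 0.01034391,  0.17115023,  0.98519064,  1.62386897],
       [ 0.        ,  0.        ,  0.        ,  1.        ]])}
{'clock': 0.1, 'q': array([ 1.14998700e+00,  3.42639297e-01,  1.52490007e+00,  1.62925037e-05,
        1.27538218e+00, -1.46023794e-01]), 'joint_velocities': array([ 0.00183246, -0.0014916 , -0.00244854, -0.0011316 ,  0.00039425,
       -0.0008972 ]), 'joint_efforts': array([ 2.58954053e-03, -4.31999767e+01, -2.44692332e+01,  7.20801903e-02,
        5.26435976e-02, -6.77356411e-05]), 'tcp_pos': array([0.14233271, 0.50506658, 0.29162901]), 'orientation': array([-3.14028017e+00, -2.08776007e-04,  2.86680223e+00]), 'contact_force': array([-0.66450357,  0.66940414, -0.28113288]), 'wrist_torque': array([0.01537599, 0.03831281, 0.00713781]), 'finger_force': 0.0, 'grip_width': 0.09190727696008544}
```

View pics/scene0.png

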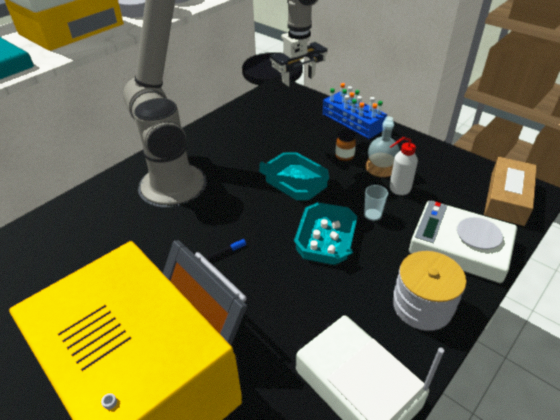

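View pics/top0.png

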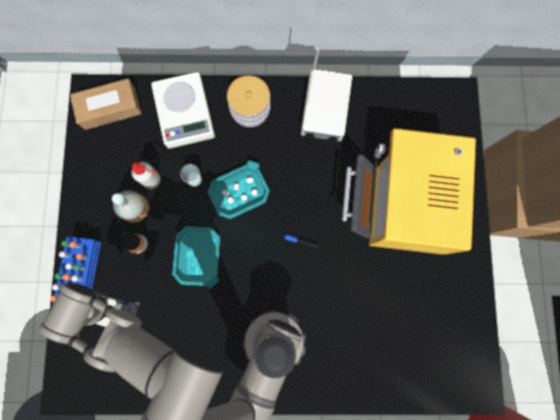

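The scene view shows the tray with cylinders near (327,235), the door half open with its handle near (220,277), and the beaker at (375,203). In the top view the tray is at (240,190) with its spout at (254,167) and the handle is at (348,195). The empty decoy tray is at (197,256).

Run:
```python
from h import *
for n,pts in(("scene",[(200,165),(100,250),(330,300),(480,150)]),("top",[(100,350),(300,300),(150,220),(300,120)])):
    z=np.load(n+".npz");W=z["W"]
    print(n,[np.round(W[v,u],3).tolist() for u,v in pts])
    hsv=cv2.cvtColor(z["im"],cv2.COLOR_BGR2HSV)
    m=(hsv[...,0]>80)&(hsv[...,0]<98)&(hsv[...,1]>120)&(hsv[...,2]>40)
    nl,L,S,C=cv2.connectedComponentsWithStats(m.astype(np.uint8))
    for i in range(1,nl):
        if S[i,4]>300:
            P=W[L==i]; rim=P[(P[:,2]>.034)&(P[:,2]<.06)]
            print(i,S[i],C[i],P.min(0).round(3),P.max(0).round(3),len(rim))
            if len(rim)>20:
                r=cv2.minAreaRect((rim[:,:2]*1000).astype(np.float32)); print("rect",r, cv2.boxPoints(r).round())
    y=(hsv[...,0]>20)&(hsv[...,0]<32)&(hsv[...,1]>150)&(W[...,2]>.24)&(W[...,2]<.27)
    if y.sum()>200: print("oven top",cv2.minAreaRect((W[y][:,:2]*1000).astype(np.float32)),W[y][:,2].mean())
z=np.load("top.npz");W=z["W"];
for v in(170,180,190,200,210,218): print(v,[np.round(W[v,u],3).tolist() for u in range(344,380,4)])
W=np.load("scene.npz")["W"]
print([np.round(W[v,u],3).tolist() for u,v in((375,190),(405,150),(383,140),(345,140))])
z=np.load("top.npz");b=z["im"][140:270,100:300];cv2.imwrite("pics/crop.png",cv2.resize(b,(800,520),interpolation=2))
```

```text
scene [[-0.006, 0.131, -0.0], [0.079, -0.339, 0.001], [0.704, -0.041, -0.001], [0.513, 1.668, -0.541]]
1 [  0  37  33  42 848] [12.29481132 59.00471698] [-1.152 -0.682  0.133] [1.11  0.031 1.025] 0
6 [ 259  151   70   50 2337] [295.11210954 174.71801455] [ 0.152 -0.682 -0.008] [1.11  0.419 1.025] 498
rect ((307.39031982421875, 283.8514099121094), (173.15191650390625, 223.27622985839844), 88.79273223876953) [[194. 200.]
 [417. 195.]
 [421. 368.]
 [198. 373.]]
7 [ 293  202   64   63 2755] [325.22323049 232.5814882 ] [ 0.422 -0.682 -0.007] [1.11  0.291 1.025] 639
rect ((557.2923583984375, 130.39512634277344), (168.8953857421875, 228.7317352294922), 29.62653923034668) [[427. 188.]
 [540. -11.]
 [687.  73.]
 [574. 272.]]
oven top ((-234.37432861328125, -96.6429443359375), (478.43963623046875, 2132.12060546875), 64.22230529785156) 0.24960334127795333
top [[0.069, 0.392, 0.629], [0.152, -0.096, -0.0], [0.45, 0.476, -0.0], [0.857, -0.102, -0.001]]
1 [ 207  159   64   61 2154] [238.57103064 190.18337976] [ 0.22   0.013 -0.009] [0.694 0.262 1.624] 509
rect ((561.5533447265625, 134.088958740234
[... 1218 characters left out ...]
], [0.532, -0.301, -0.002], [0.493, -0.276, 0.2], [0.496, -0.292, 0.187], [0.505, -0.317, 0.137], [0.512, -0.339, 0.106], [0.518, -0.361, 0.073], [0.523, -0.382, 0.047]]
210 [[0.465, -0.241, 0.162], [0.492, -0.285, -0.001], [0.492, -0.299, 0.002], [0.459, -0.275, 0.197], [0.462, -0.292, 0.184], [0.47, -0.317, 0.133], [0.477, -0.341, 0.091], [0.481, -0.361, 0.068], [0.485, -0.381, 0.046]]
218 [[0.437, -0.24, 0.163], [0.462, -0.284, -0.004], [0.463, -0.301, -0.012], [0.432, -0.274, 0.2], [0.435, -0.293, 0.176], [0.443, -0.318, 0.123], [0.449, -0.341, 0.086], [0.452, -0.361, 0.062], [0.454, -0.379, 0.051]]
[[0.59, 0.336, 0.075], [0.607, 0.46, 0.166], [0.494, 0.525, 0.119], [0.367, 0.49, 0.082]]
```

View pics/crop.png

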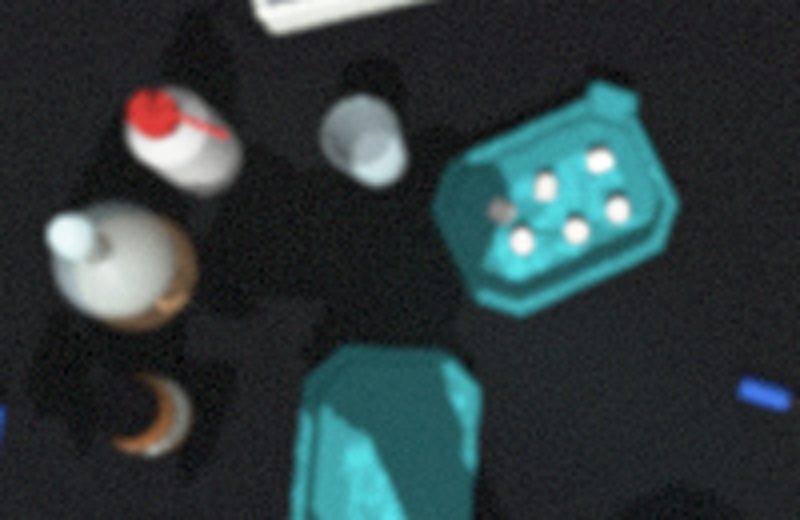

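The crop shows the spout at (612,97), the grip corner opposite it near (500,305), and the six cylinders between them. The door is about 0.5 rad open. I'll move toward the oven with the fingers shut and the tool turned so its closing line is parallel to the handle.

Request:
{"method": "jog_arm", "body": {"moves": "2.7 -4 0 -0.176 -1;2.7 -4 0 -0.176 -1;2.7 -4 0 -0.176 -1;2.7 -4 0 -0.176 -1;2.7 -4 0 -0.176 -1;2.7 -4 0 -0.176 -1;2.7 -4 0 -0.176 -1;2.7 -4 0 -0.176 -1"}}

```text
clock: 1.1
tcp_pos: [0.359, 0.1839, 0.2921]
orientation: [-3.142, 0.0, 1.453]
contact_force: [0.9, 0.7, 0.3]
grip_width: 0.0163
finger_force: 0.0
```

Run:
```python
from h import *
from scipy.optimize import minimize
pts=[]
for n in("scene","top"):
    z=np.load(n+".npz");W=z["W"];hsv=cv2.cvtColor(z["im"],cv2.COLOR_BGR2HSV)
    m=(hsv[...,0]>80)&(hsv[...,0]<98)&(hsv[...,1]>120)&(W[...,2]>.034)&(W[...,2]<.046)
    m&=(abs(W[...,0]-.56)<.15)&(abs(W[...,1]-.13)<.15)&~((W[...,0]<.43)&(W[...,1]>.19))
    pts.append(W[m][:,:2])
def cost(p,Q):
    c,s=np.cos(p[2]),np.sin(p[2]); q=(Q-p[:2])@np.array([[c,-s],[s,c]])
    a=abs(q); d=np.max(np.c_[a[:,0]-.1,a[:,1]-.075,(a.sum(1)/2**.5)-.1025],1)-.001
    k=(q.sum(1)/2**.5)<.085   # ignore spout corner
    return np.where(k,np.minimum(abs(d),.01)**1,0.005).mean()
for Q in pts+[np.vstack(pts)]:
    b=min((minimize(cost,[.555,.132,y0],args=(Q,),method="Nelder-Mead",options=dict(xatol=1e-5,fatol=1e-8,initial_simplex=[[.555,.132,y0],[.57,.132,y0],[.555,.145,y0],[.555,.132,y0+.1]])) for y0 in(-1.3,-1.15,-1.0)),key=lambda r:r.fun)
    p=b.x;c,s=np.cos(p[2]),np.sin(p[2]);R=np.array([[c,-s],[s,c]])
    print(len(Q),p.round(4),b.fun,"grip",(p[:2]+R@[-.084,-.059]).round(4),"spout",(p[:2]+R@[.082,.057]).round(4))
```

```text
606 [ 0.5555  0.1341 -1.1162] 0.0032952366578709188 grip [0.4657 0.1837] spout [0.6428 0.0855]
454 [ 0.5553  0.1358 -1.1246] 0.003107163389992435 grip [0.4658 0.1862] spout [0.6421 0.0865]
1060 [ 0.5557  0.1349 -1.1139] 0.003237873317688179 grip [0.4657 0.1842] spout [0.643  0.0864]
```

Request:
{"method": "jog_arm", "body": {"moves": "2.1 -5 0 0 -1;2.1 -5 0 0 -1;2.1 -5 0 0 -1;2.1 -5 0 0 -1;2.1 -5 -2 0 -1;2.1 -5 -2.5 0 -1;2.1 -5 -2.5 0 -1;1.8 -2 -1.7 0 -1"}}

```text
clock: 2.1
tcp_pos: [0.5234, -0.1873, 0.2034]
orientation: [-3.14, -0.0, 1.456]
contact_force: [0.4, -0.4, 0.2]
grip_width: 0.0006
finger_force: 0.0
```

Request:
{"method": "jog_arm", "body": {"moves": "-0.2 -1.5 0 0 -1;-0.2 -1.5 0 0 -1;-0.1 -1.2 0 0 -1;-0.1 -1.2 0.3 0 -1;-0.1 -1.2 0.4 0 -1;-0.1 -1 0.4 0 -1;-0.1 -1 0.4 0 -1;-0.1 -1 0.3 0 -1"}}

```text
clock: 3.1
tcp_pos: [0.5134, -0.2813, 0.2237]
orientation: [3.141, 0.0, 1.459]
contact_force: [-0.1, 1.2, 1.7]
grip_width: -0.0001
finger_force: 1.1
```

Request:
{"method": "jog_arm", "body": {"moves": "-0.1 -0.7 0.2 0 -1;-0.1 -0.6 0.1 0 -1;-0.1 -0.4 0.1 0 -1;0 0 0 0 -1"}}

```text
clock: 3.6
tcp_pos: [0.5102, -0.2981, 0.227]
orientation: [-3.141, 0.0, 1.458]
contact_force: [0.0, -0.2, -0.5]
grip_width: 0.0007
finger_force: 0.0
```

Request:
{"method": "jog_arm", "body": {"moves": "0 -0.3 0 0 -1;0 -0.3 0 0 -1;0 -0.2 0 0 -1;0 0 0 0 -1"}}

```text
clock: 4.1
tcp_pos: [0.5103, -0.3016, 0.2271]
orientation: [-3.139, -0.008, 1.46]
contact_force: [-0.5, 16.9, 6.3]
grip_width: 0.0006
finger_force: 8.5
```

Run:
```python
from h import *
im,d,p=grab("top");W=world(d,p);cv2.imwrite("pics/door.png",cv2.resize(im[110:260,320:480],(640,600)))
im,d,p=grab("scene");W=world(d,p);cv2.imwrite("pics/door2.png",cv2.resize(im[180:400,60:340],(800,600)));np.savez("s2.npz",W=W)
```

```text
(no output)
```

View pics/door2.png

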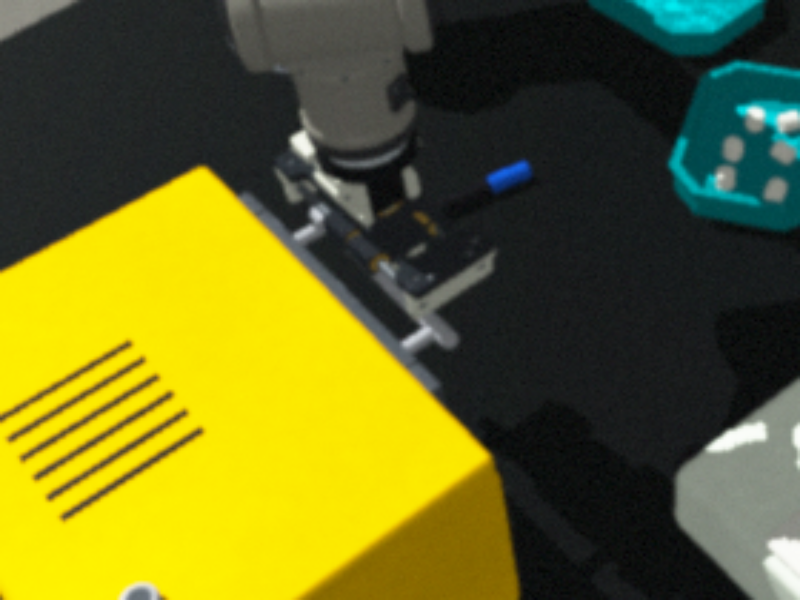

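The door lies flush against the oven's front face, with the bar parallel to it at (380,275), and it resists a 17 N push, so it is shut. Next I back off gently and go above the grip corner.

Request:
{"method": "jog_arm", "body": {"moves": "0.1 0.8 0 0 -1;0.2 2 0 0 -1;0.3 4 1 0 -1;0 6 1 0 -1;-0.5 6 0 0 -0.1;-0.5 6 0 -0.05 -0.1;-0.5 6 0 -0.08 -0.1;-0.5 6 0 -0.09 -0.1"}}

```text
clock: 5.2
tcp_pos: [0.4957, 0.0647, 0.2474]
orientation: [3.141, -0.0, 1.236]
contact_force: [1.1, 1.4, -0.0]
grip_width: 0.0357
finger_force: 0.0
```

Request:
{"method": "jog_arm", "body": {"moves": "-1.2 5 0 0 -0.1;-1.2 4 0 0 -0.1;-0.5 2.5 -2 0 -0.1;0 0.4 -2 0 -0.1;0 0 0 0 -0.1"}}

```text
clock: 5.82
tcp_pos: [0.4662, 0.182, 0.2062]
orientation: [-3.139, 0.002, 1.24]
contact_force: [-0.4, -0.5, -0.2]
grip_width: 0.0414
finger_force: 0.0
```

Run:
```python
from h import *
s=arm.sense();print(s["tcp_pos"],s["orientation"],s["grip_width"])
im,d,p=grab("wrist");W=world(d,p);np.savez("w.npz",im=im,W=W);cv2.imwrite("pics/wr.png",im)
a=np.array(s["tcp_pos"]);q=np.linalg.inv(np.array(p["cam_to_world"]))
f=210/np.tan(np.radians(p["fov_y"])/2)
for P in([.4657,.1845,.04],[.5555,.135,.04],[.643,.0864,.03],list(a-[0,0,.066])):
    c=q@np.r_[P,1];print(P,(p["cx"]+f*c[0]/-c[2]).round(),(p["cy"]-f*c[1]/-c[2]).round())
im,d,p=grab("top");W=world(d,p)
for v in(170,190,200):print([W[v,u].round(3).tolist() for u in range(352,376,4)])
```

```text
[0.46616602 0.18195696 0.20616365] [-3.13924311e+00  1.69306618e-03  1.24021779e+00] 0.041363823123477285
[0.4657, 0.1845, 0.04] 277.0 212.0
[0.5555, 0.135, 0.04] 403.0 233.0
[0.643, 0.0864, 0.03] 513.0 248.0
[np.float64(0.4661660212120031), np.float64(0.18195696067022005), np.float64(0.14016365306583128)] 278.0 276.0
[[0.651, -0.304, 0.0], [0.651, -0.32, 0.001], [0.654, -0.337, -0.007], [0.651, -0.351, 0.002], [0.653, -0.369, -0.006], [0.599, -0.334, 0.199]]
[[0.571, -0.302, 0.001], [0.573, -0.319, -0.006], [0.572, -0.334, -0.004], [0.571, -0.348, 0.004], [0.527, -0.317, 0.205], [0.554, -0.361, 0.081]]
[[0.531, -0.301, 0.001], [0.531, -0.316, 0.001], [0.531, -0.331, 0.004], [0.531, -0.347, 0.003], [0.495, -0.318, 0.194], [0.517, -0.36, 0.075]]
```

View pics/wr.png

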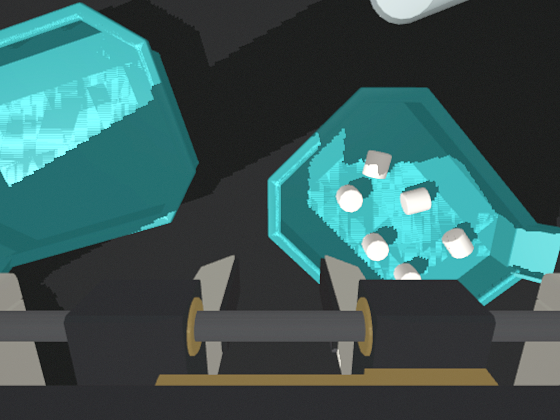

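The wrist view shows the grip rim at about (274,209), within 3 px of the prediction, and the inner finger's landing area is clear of cylinders (nearest is at (349,198)). The handle at y ≈ -0.318 confirms the door stayed shut. Next I lower and close.

Request:
{"method": "jog_arm", "body": {"moves": "-0.1 0.5 -2.5 0 -0.1;0 0 -2.5 0 -0.1;0 0 -2.5 0 -0.1;0 0 -2 0 -0.1;0 0 -1.4 0 -0.1;0 0 0 0 -0.1"}}

```text
clock: 6.68
tcp_pos: [0.4665, 0.1861, 0.0981]
orientation: [-3.141, 0.0, 1.238]
contact_force: [-1.4, 0.7, 0.3]
grip_width: 0.0416
finger_force: 0.0
```

Request:
{"method": "jog_arm", "body": {"moves": "0 0 0 0 -1;0 0 0 0 -1;0 0 0 0 -1;0 0 0 0 -1;0 0 0 0 -1"}}

```text
clock: 7.3
tcp_pos: [0.4663, 0.1864, 0.0985]
orientation: [-3.142, -0.0, 1.239]
contact_force: [-2.4, 0.8, 4.9]
grip_width: 0.0094
finger_force: 30.0
```

Request:
{"method": "jog_arm", "body": {"moves": "0.11 -0.04 0.5 0 -1;0.11 -0.04 0.5 0 -1;0.11 -0.04 0.5 0 -1;0.11 -0.04 0.5 0 -1;0.155 -0.055 0.49 0 -1;0.155 -0.055 0.49 0 -1;0.155 -0.055 0.49 0 -1;0.155 -0.055 0.49 0 -1"}}

```text
clock: 8.3
tcp_pos: [0.4773, 0.1825, 0.1382]
orientation: [3.141, -0.0, 1.239]
contact_force: [-0.6, -0.8, -3.1]
grip_width: 0.0095
finger_force: 30.0
```

Run:
```python
from h import *
im,d,p=grab("scene");W=world(d,p);a=cv2.resize(im[150:290,240:430],(800,590));cv2.imwrite("pics/l1.png",a)
```

```text
(no output)
```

View pics/l1.png

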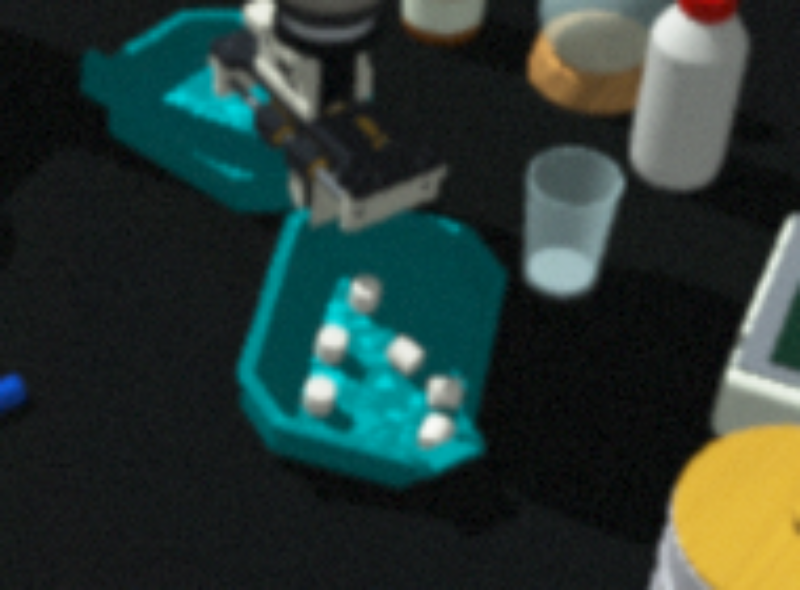

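The tray tilts with the spout end (440,460) staying on the bench and all six cylinders inside. I'll continue the arc.

Request:
{"method": "jog_arm", "body": {"moves": "0.2 -0.07 0.47 0 -1;0.2 -0.07 0.47 0 -1;0.2 -0.07 0.47 0 -1;0.2 -0.07 0.47 0 -1;0.245 -0.085 0.45 0 -1;0.245 -0.085 0.45 0 -1;0.245 -0.085 0.45 0 -1;0.245 -0.085 0.45 0 -1"}}

```text
clock: 9.35
tcp_pos: [0.4951, 0.1762, 0.1749]
orientation: [3.141, 0.0, 1.239]
contact_force: [0.1, -0.8, -2.8]
grip_width: 0.0096
finger_force: 30.0
```

Request:
{"method": "jog_arm", "body": {"moves": "0.28 -0.1 0.42 0 -1;0.28 -0.1 0.42 0 -1;0.28 -0.1 0.42 0 -1;0.28 -0.1 0.42 0 -1;0 0 0 0 -1;0 0 0 0 -1;0 0 0 0 -1;0 0 0 0 -1"}}

```text
clock: 10.35
tcp_pos: [0.506, 0.1723, 0.1913]
orientation: [3.142, 0.0, 1.239]
contact_force: [0.8, -0.4, -2.2]
grip_width: 0.0094
finger_force: 30.0
```

```bash
cat > chk.py <<'E'
from h import *
import sys
im,d,p=grab("scene");W=world(d,p);cv2.imwrite(sys.argv[1],cv2.resize(im[150:290,240:430],(800,590)))
R=[]
for n in("scene","top"):
    im,d,p=grab(n);W=world(d,p);hsv=cv2.cvtColor(im,cv2.COLOR_BGR2HSV)
    near=(abs(W[...,0]-.57)<.14)&(abs(W[...,1]-.12)<.15)&(W[...,2]<.2)
    t=near&(hsv[...,0]>80)&(hsv[...,0]<98)&(hsv[...,1]>120)
    e=np.array([.944,-.329]);sel=W[t];r=sel[:,:2]@e
    rr=sel[(r>np.percentile(r,30))]
    # floor plane by RANSAC
    rng=np.random.default_rng(0);best=0
    for _ in range(800):
        a,b,c=sel[rng.choice(len(sel),3,False)];nn=np.cross(b-a,c-a);l=np.linalg.norm(nn)
        if l<1e-6: continue
        nn/=l*np.sign(nn[2]+1e-9);k=abs((sel-a)@nn)<.003
        if nn[2]>.5 and k.sum()>best:best=k.sum();N=nn
    print(n,"plane",N.round(3),"tilt",np.arccos(N[2]).round(3),"minz",np.percentile(sel[:,2],1).round(3),best,len(sel))
    w=near&(hsv[...,1]<60)&(hsv[...,2]>130)
    nl,L,S,C=cv2.connectedComponentsWithStats(w.astype(np.uint8))
    for i in range(1,nl):
        if S[i,4]>15:print(S[i,4],C[i].round(),np.median(W[L==i],0).round(3))
E
python3 chk.py pics/l2.png
```

```text
scene plane [ 0.445 -0.15   0.883] tilt 0.489 minz -0.002 1623 3530
211 [342. 249.] [0.636 0.097 0.033]
top plane [ 0.442 -0.163  0.882] tilt 0.49 minz -0.004 327 976
145 [252. 172.] [0.635 0.087 0.031]
```

View pics/l2.png

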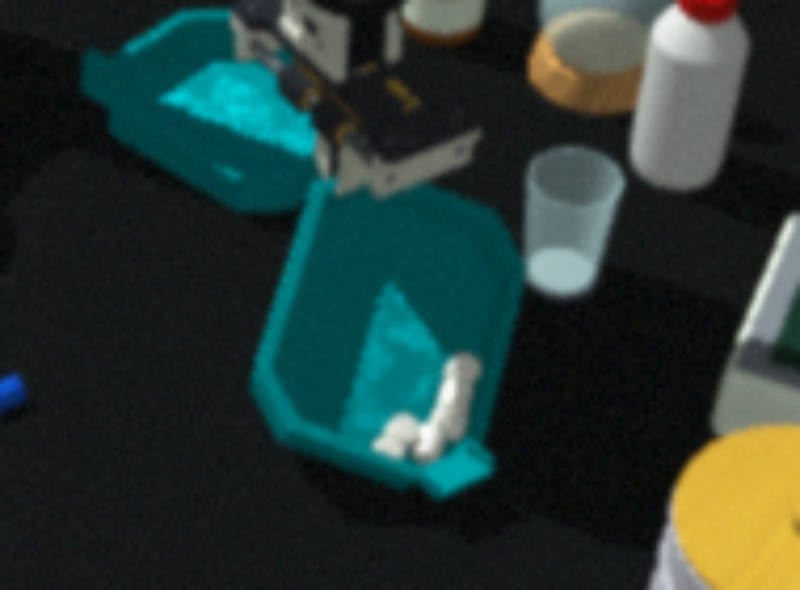

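The cylinders are packed at the spout, in a line from (465,365) to (390,440), and the tilt is 0.49 rad. I'll check the farthest one's distance and whether they're at rest.

Run:
```python
from h import *
s=np.array([.643,.0864,.006]);pv=None
for n in("scene","top","scene"):
    im,d,p=grab(n);W=world(d,p);hsv=cv2.cvtColor(im,cv2.COLOR_BGR2HSV)
    w=(np.linalg.norm(W-s,axis=2)<.2)&(hsv[...,1]<70)&(hsv[...,2]>110)&(W[...,2]<.09)&(abs(W[...,1]-.11)<.08)
    nl,L,S,C=cv2.connectedComponentsWithStats(w.astype(np.uint8));P=W[L==1+S[1:,4].argmax()];D=np.linalg.norm(P-s,axis=1);i=D.argsort()[-8:]
    print(n,len(P),np.percentile(D,[50,90,97,100]).round(3),P[i].mean(0).round(3))
    if n=="scene":
        if pv is not None: print("pixel diff",abs(im.astype(int)-pv)[w].mean())
        pv=im.astype(int)
x=arm.sense();print(x["clock"],x["contact_force"],x["finger_force"])
```

```text
scene 260 [0.037 0.069 0.078 0.085] [0.625 0.155 0.041]
top 159 [0.035 0.045 0.049 0.059] [0.644 0.127 0.036]
scene 261 [0.037 0.069 0.077 0.085] [0.627 0.155 0.042]
pixel diff 2.0102389078498293
10.65 [ 0.16971638  0.29258553 -1.89050537] 29.999754801392555
```

```bash
python3 -c "
from station import arm
print(arm.job_done())"
```

```text
the job is handed in; nothing more can be done
None
```

I handed the job in at about 10.7 s on the robot's clock, but the hand-in gave no pass or fail: the door is shut, the tray is still gripped at about 0.49 rad tilt with its spout corner on the bench, the cylinders are at rest within about 85 mm of the spout (packed too tightly to count one by one), and none of the other glassware or equipment was touched.

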